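# Find which way the moistener's filler cap opens and hold it lifted off

## Robot

A 7-joint arm with a two-finger parallel gripper is mounted at the origin on the work surface; the furniture and walls round the work are solid. World frame = base frame: x ahead of the robot, y to its left, z up, the work surface at z = 0. Lengths are in m, angles in rad, forces in N, time in s.
With the tool pointing down it reaches from about 0.425 to 0.925 m from the base axis. Payload 6.8 kg.
Tool frame: the origin (TCP) lies on the front face of the gripper's body, between the roots of the fingers; the fingertips stand 73 mm ahead of it and the grasp point (between the pads) lies 54 mm ahead of it; z points along the fingers, x is the direction in which the jaws open and shut, and the axes are right-handed (so a half turn about z gives the same grasp; the last joint's range is limited). The gripper opens to 85 mm and grips with 20 to 120 N. Pads are 22 mm wide; open, the fingers measure 114 mm over their backs; the gripper's body (76 mm by 85 mm) begins 54 mm behind the grasp point. The pads swing forward as they close: fully open they stand 13 mm farther back than shut.
Start: joints at [-1.26, 0.477, 0.022, 1.555, -0.011, 1.109, -0.083], TCP at [0.274, 0.617, 0.304] pointing down, gripper open.
Joint ranges: [-2.96, 2.96], [-0.34, 2.1], [-1.41, 1.46], [0.24, 2.44], [-1.37, 4.51], [0.17, 1.92], [-2.96, 2.96]. Speed limits (rad/s): [2.39, 2.39, 3.14, 3.14, 3.14, 3.14, 3.14].

## Interface

Orientations are given as a unit quaternion [w, x, y, z].
In Python, from workcell import status, viewer, ctrl, models gives the robot as it stands.
- The arm moves only by the tool jog_arm, never from a script. Its argument "commands" is one flat list of numbers, 5 for each row, row after row: the shift along the world's x, y, z in cm, then the turn about the world's z in rad, then the closure in counts, from 0 (fully open) to 255 (shut). A call has 1 to 12 rows; each row is the pose to reach, as a shift and turn from the pose commanded when the call began; what a row does not reach only later rows make up. A row lasts 1/12 s, in which the tool goes at most 41.7 mm and 7.16 degrees, less where a joint would pass 70% of its speed; a pose out of reach is approached as far as the arm can. A call with a gripper value outside its range is refused whole. The fingers move at their own pace and stop on an object; "force" is the grip in N (left out, the last holds). Time passes only in rows, so rows that repeat a pose let the fingers close. It gives the time, the measured TCP pose, the force and the opening at its end, in the units of the state.
- status.get_state(): the state, without advancing time (a new reading comes with each control period).
- viewer.get_image(name): name is "scene" or "top" or "wrist"; returns the picture (420x560x3 uint8, blue, green, red); there is no depth.
- viewer.get_calibration(name): a dict with "intrinsics" (3x3 intrinsics, pixels), "eye" and "orientation" of the camera in the world. Camera axes: x right, y up, looking along -z (the intrinsics and any distortion apply to the point x, -y, -z); pixel columns grow to the right and rows downward; lengths in m; the calibration is good to about 2 mm. A picture is of the moment at which its call begins: read the wrist's pose just before it. get_calibration takes no time and is no camera call; for the wrist camera it gives the pose at the moment of the call.
- ctrl.close_job(): hands the job in, once; it reports no verdict.
Trained networks look in the newest picture that a camera, given by its name, has taken for a name from the list of things; names that differ only in an ending like _2 or _b are one class to them, and where a whole thing is asked for, a point or a joint stands for the part that bears it (a point fixed in the world has none). Each returns a list of dicts, best first, with "confidence" (0 to 1); they miss things now and then, are a little off and sometimes report something else, mostly with a low value. They report only what shows in the picture. A call takes as long as a camera call. They do not tell look-alikes from the thing itself.
- models.recognise(camera, name): "uv" ([column, row] in pixels, amid what is visible of it).
- models.masks_of(camera, name): "pixels" (420x560 bool, what is visible of it) and "uv" ([column, row] in pixels, amid what is visible of it).
- models.pinpoint(camera, name): "uv" ([column, row] in pixels: a listed point, or the origin of a listed thing).
The state is a dict: "clock": time; "q": joint angles; "qd": joint speeds; "effort": joint torques, N m; "tcp_pos": TCP position; "tool_rot": TCP orientation; "contact_force": force on the tool from outside, world axes, zero at the start; "moment": the same for the moment, N m; "width": opening from 0.0 (shut) to 1.0 (fully open).
Only numpy, scipy, OpenCV 4.12 (cv2) and the standard library are available. Lean on these libraries where they do the work, as an engineer would, in place of code of your own. Each camera call takes 0.05 s, during which the arm holds its last target.

## Task

The water tank of the envelope moistener has to be topped up: take off its filler cap. It is a part-turn cap and nobody knows whether this one opens clockwise or counter-clockwise, so try it gently one way and, if it stops, the other, without wrenching or yanking it at the neck; turn it well round the way it gives until it is free, then lift it straight up. Finish still holding the cap in the fingers, upright and at rest, well clear above its neck, with nothing else carrying it, and leave the other things on the worktop where they are.

Things in the scene. Friction and masses are not known exactly. Their poses are not given: they have to be found in the camera images.
- filler_cap: Loose filler cap: round, grey plastic, finely fluted, 48 mm in diameter, 36.5 mm tall, 40 to 100 g. Origin: middle of its lower rim, z up its axis; x runs along the thin white pointer rib on its top. Seated, its lower rim is level with the tank top and its whole side is free to grip. As found its pointer is within 3 degrees of the white index mark.
- cap_top (a point): Middle of the cap's top face. The cap's way of working: two lugs inside it sit under tabs of the neck. One way (it differs from unit to unit, nothing outside shows which) it turns only some 4 to 20 degrees and meets a solid stop, and fingers that go on slip round it. The other way it turns easily, does not rise by itself, and lifts off when 55 to 120 degrees from where it was found.
- moistener_unit: Envelope moistener, fixed: base pan 156 x 138 mm (x by y), at its back (+x) a grey tank 104 x 132 mm with a flat top 80 mm above the worktop, at its front (-x) a black roller between cheeks, 57 mm high. Origin: middle of its underside; x from roller to tank, z up. The upright neck's axis is at x = +26 mm; a white index mark lies on the tank top 35 mm further along +x.
- neck_rim (a point): Middle of the upper rim of the filler neck (25 mm in diameter, 28 mm tall, hidden under the cap), 108 mm above the worktop; axes as the moistener unit's. The seated cap's lower rim is 28 mm below this point. Until the cap is turned far enough, the neck's tabs let it rise only about 3 mm.
- glue_jar: Bystander: loose glue jar, 56 mm in diameter, 95 mm tall. Origin: middle of its underside.
- letter_bundle: Bystander: loose tied bundle of letters, 117 x 162 x 36 mm. Origin: middle of its underside.
- tape_roll: Bystander: loose roll of brown tape lying flat, 96 mm in diameter, 48 mm tall. Origin: middle of its underside.
- type_tray: Bystander: loose small wooden tray of type, 60 x 120 x 18 mm. Origin: middle of its underside.
Mind the look-alikes: they are no part of the job. Of the things that look like the filler_cap, the larger one is meant.

How it is judged:
By the outcome, as a careful person would: the job done as asked, in the order asked, and still so for the second after the job is handed in, while the arm keeps its last pose, push and grip.
It also fails if it takes over 58 s, if anything falls off the work surface, if the arm or the gripper's body presses on something with over 40 N, if the wrist force passes 120 N, or if a joint passes its speed limit or range.

## Working session

There is one attempt and no reset: what is moved stays moved. The work goes in short steps, Python scripts to look and compute and a tool call to move; the robot and the scene stay as the last step left them, time stands still between calls to the robot, and variables do not carry over. Pictures are saved under pics/ and viewed, and the job is handed in when it is done.

Besides the shell and the picture viewer there is one more tool, called after "Call:" as name(argument=value, ...), one argument or row to a line, values as JSON. jog_arm: Moves the arm, as the interface text tells. Its arguments: {"type":"object","properties":{"commands":{"type":"array","items":{"type":"number"}},"force":{"type":"number"}},"required":["commands"]}

```bash
mkdir -p pics; ls; cat > h.py <<'E'
import numpy as np,cv2
from workcell import status, viewer, ctrl, models
from scipy.spatial.transform import Rotation as R
def cal(n):
    c=viewer.get_calibration(n);q=c["orientation"];return np.array(c["intrinsics"]),np.array(c["eye"]),(R.from_quat([q[1],q[2],q[3],q[0]]).as_matrix() if np.size(q)==4 else np.array(q)),c
def ray(n,uv,z):
    K,e,M,c=cal(n);d=np.linalg.inv(K)@[uv[0],uv[1],1];d=M@[d[0],-d[1],-d[2]];return e+d*(z-e[2])/d[2]
def proj(n,p):
    K,e,M,c=cal(n);v=M.T@(np.array(p)-e);v=K@[v[0],-v[1],-v[2]];return v[:2]/v[2]
E
python3 - <<'E'
from h import *
print(status.get_state())
for n in("scene","top"):
    im=viewer.get_image(n);cv2.imwrite(f"pics/{n}0.png",im);print(cal(n)[3])
    for t in("filler_cap","moistener_unit"):
        for d in models.recognise(n,t): print(n,t,d)
    for t in ("cap_top","neck_rim","moistener_unit"):
        for d in models.pinpoint(n,t): print(n,"pt",t,d)
E
```

```text
pics
{'clock': 0.0, 'q': array([-1.26011923,  0.47784235,  0.02233497,  1.55646108, -0.01149919,
        1.10933275, -0.08313507]), 'qd': array([-0.00053683, -0.0001323 , -0.00048993, -0.00023879, -0.00082237,
       -0.00070435,  0.00012912]), 'effort': array([ 9.91130787e-05, -5.96436918e+01,  1.60825051e+00, -2.81197536e+01,
        1.26124854e-02,  9.13271040e-03, -3.69930945e-06]), 'tcp_pos': array([0.27429545, 0.61623795, 0.30289312]), 'tool_rot': array([ 5.80126349e-04,  8.38644869e-01,  5.44677764e-01, -7.61990544e-04]), 'contact_force': array([-0.21489862,  0.04260459,  0.08459912]), 'moment': array([ 0.07619707, -0.02054991, -0.01496545]), 'width': 1.0054116866737743}
{'intrinsics': array([[530.39156825,   0.        , 269.96148635],
       [  0.        , 530.39156825, 201.37522725],
       [  0.        ,   0.        ,   1.        ]]), 'eye': array([-0.15184421, -0.8746392 ,  0.69439114]), 'orientation': array([ 0.8172435 ,  0.48391635, -0.16342659, -0.26688906])}
scene filler_cap {'uv': [289.3, 202.0], 'confidence': 0.76}
scene filler_cap {'uv': [249.4, 183.5], 'confidence'
[... 277 characters left out ...]
{'uv': [244.3, 217.9], 'confidence': 0.92}
{'intrinsics': array([[491.1740915 ,   0.        , 277.74086922],
       [  0.        , 491.1740915 , 208.64679367],
       [  0.        ,   0.        ,   1.        ]]), 'eye': array([0.33370653, 0.04203731, 1.54215783]), 'orientation': array([-0.70478311, -0.03722442,  0.04922068,  0.70673364])}
top filler_cap {'uv': [244.8, 200.8], 'confidence': 0.46}
top moistener_unit {'uv': [248.7, 218.2], 'confidence': 0.65}
top pt cap_top {'uv': [247.0, 203.5], 'confidence': 0.54}
top pt cap_top {'uv': [251.6, 170.0], 'confidence': 0.47}
top pt neck_rim {'uv': [245.0, 200.8], 'confidence': 0.71}
top pt moistener_unit {'uv': [249.1, 215.8], 'confidence': 0.89}
```

View pics/scene0.png

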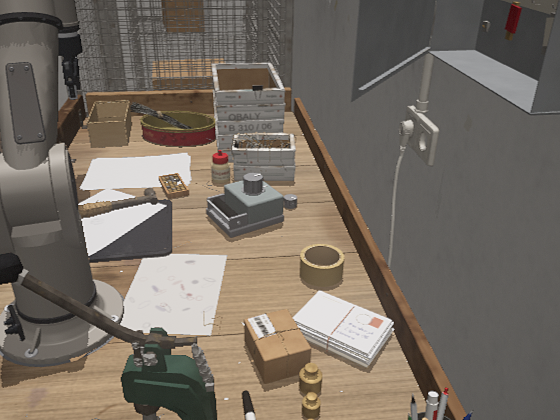

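View pics/top0.png

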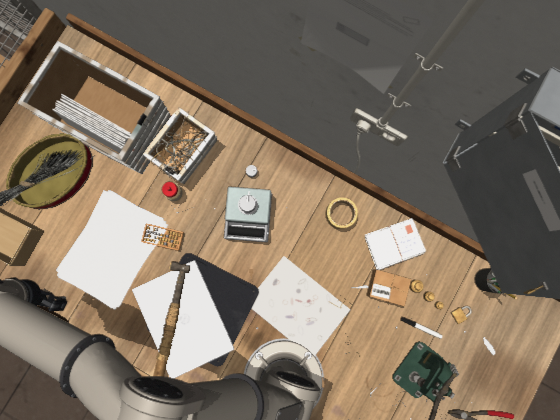

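```bash
python3 - <<'E'
from h import *
print(ray("top",[247,203.5],.1165),ray("top",[251.6,170],.03),ray("top",[251.6,170],.1165),ray("top",[245,200.8],.108),ray("top",[249.1,215.8],0))
print(ray("scene",[254.8,177.5],.1165),ray("scene",[251.9,180.2],.108),ray("scene",[289.9,196.7],.03),ray("scene",[244.3,217.9],0))
im=cv2.imread("pics/top0.png")[150:270,180:320];cv2.imwrite("pics/topc.png",cv2.resize(im,None,fx=5,fy=5,interpolation=2))
im=cv2.imread("pics/scene0.png")[140:270,170:330];cv2.imwrite("pics/scenec.png",cv2.resize(im,None,fx=4.5,fy=4.5,interpolation=2))
E
```

```text
[0.5242908 0.107357  0.1165   ] [0.64160556 0.09734281 0.03      ] [0.6239928  0.09417917 0.1165    ] [0.53345728 0.11366134 0.108     ] [0.50070402 0.10592472 0.        ]
[0.52610042 0.09725593 0.1165    ] [0.52137745 0.10318023 0.108     ] [0.63681777 0.09307164 0.03      ] [0.50389548 0.11387301 0.        ]
```

View pics/topc.png

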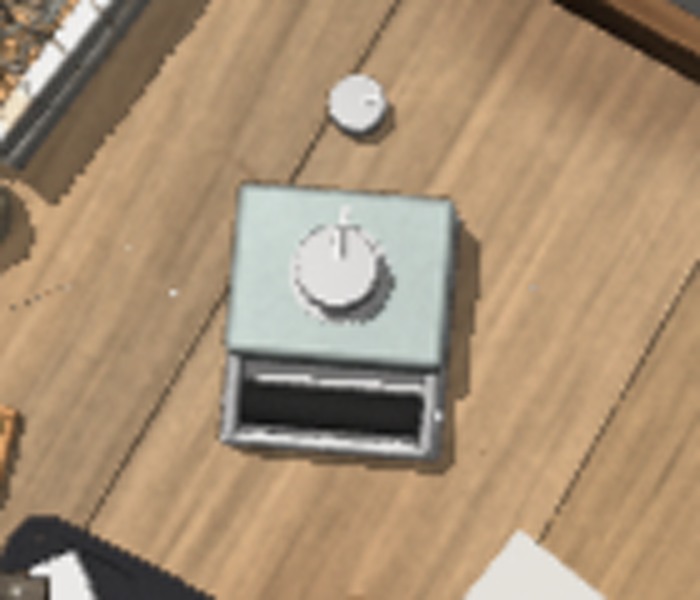

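View pics/scenec.png

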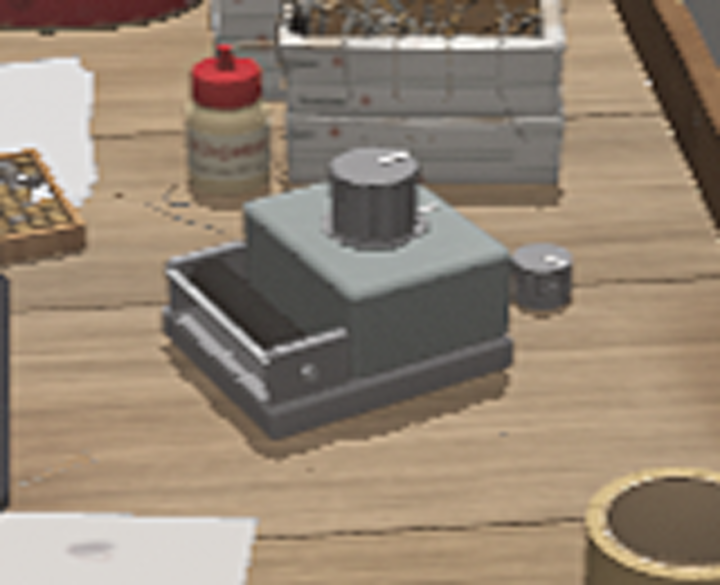

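Call:
jog_arm(
  commands=[2, -4, 0, -0.08, 0, 4, -8, 0, -0.16, 0, 6, -12, 0, -0.24, 0, 8, -16, 0, -0.32, 0, 10, -20, 0, -0.4, 0, 12, -24, 0, -0.48, 0, 14, -28, 0, -0.56, 0, 16, -32, 0, -0.64, 0, 18, -36, 0, -0.72, 0, 20, -40, 0, -0.8, 0, 22, -44, 0, -0.88, 0, 23.5, -47.5, 0, -0.96, 0],
)

```text
clock: 1.6
tcp_pos: [0.4976, 0.1671, 0.3044]
tool_rot: [-0.0, 0.996, 0.094, 0.001]
contact_force: [0.4, -0.2, 0.5]
width: 1.002
```

Call:
jog_arm(
  commands=[1.6, -3.6, -3, 0, 0, 1.6, -3.6, -3, 0, 0, 1.6, -3.6, -3, 0, 0, 1.6, -3.6, -3, 0, 0],
)

```text
clock: 1.93
tcp_pos: [0.5128, 0.1333, 0.2739]
tool_rot: [-0.0, 0.995, 0.096, -0.0]
contact_force: [-0.5, 0.8, -0.1]
width: 0.999
```

```bash
cat > look.py <<'E'
from h import *
import sys
tag=sys.argv[1]
s=status.get_state();print(s["clock"],s["tcp_pos"],s["q"].round(3),s["contact_force"].round(2),s["moment"].round(3),s["width"])
im=viewer.get_image("wrist");cv2.imwrite(f"pics/w_{tag}.png",im);c=cal("wrist")[3];print(c)
for t,z in(("cap_top",.1165),("neck_rim",.108)):
    for d in models.pinpoint("wrist",t): print(t,d,ray("wrist",d["uv"],z))
for d in models.masks_of("wrist","filler_cap"):
    print("mask",d["uv"],d["confidence"],d["pixels"].sum(),ray("wrist",d["uv"],.1165))
E
python3 look.py a
```

```text
1.9333 [0.51278247 0.13330604 0.27386301] [-0.703  0.282  0.399  1.955 -0.136  0.93  -0.045] [-0.49  0.8  -0.07] [ 0.013  0.022 -0.   ] 0.9991323825451721
{'intrinsics': array([[333.86471993,   0.        , 283.11017531],
       [  0.        , 333.86471993, 206.3082856 ],
       [  0.        ,   0.        ,   1.        ]]), 'eye': array([0.49823571, 0.21119935, 0.34370396]), 'orientation': array([ 0.98327376, -0.15427225, -0.01545083,  0.09557221])}
cap_top {'uv': [290.1, 252.5], 'confidence': 0.75} [0.52479359 0.10531526 0.1165    ]
mask [291.1, 240.6] 0.96 3720 [0.52363998 0.11485933 0.1165    ]
mask [394.3, 233.6] 0.6 1208 [0.59699487 0.13501848 0.1165    ]
```

View pics/w_a.png

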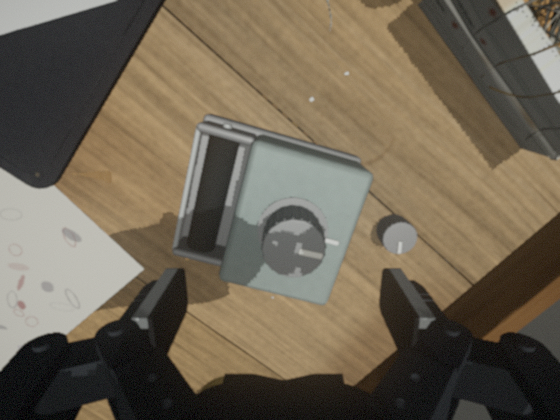

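```bash
python3 - <<'E'
from h import *
s=status.get_state();print(s["clock"],s["tcp_pos"],s["qd"].round(3))
im=cv2.imread("pics/w_a.png")
for x,z,c in((.5248,.1165,(0,0,255)),):
    for a in range(0,360,10):
        p=proj("wrist",[.5248+.024*np.cos(np.radians(a)),.1053+.024*np.sin(np.radians(a)),.1165]);cv2.circle(im,tuple(int(round(v)) for v in p),0,c,-1)
cv2.imwrite("pics/w_a2.png",cv2.resize(im[180:330,210:400],None,fx=4,fy=4,interpolation=0))
E
```

```text
2.1333 [0.51279138 0.13485402 0.27453927] [ 0.002  0.001  0.004  0.     0.003 -0.002  0.002]
```

View pics/w_a2.png

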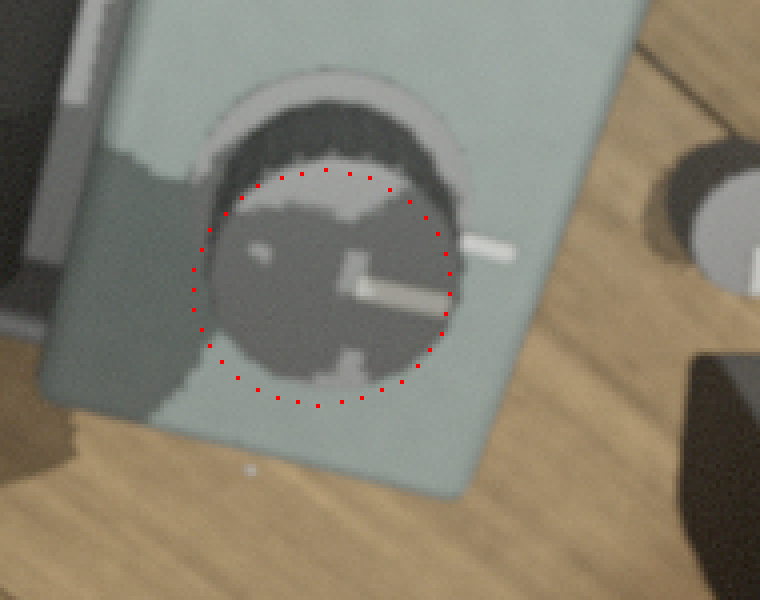

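```bash
python3 - <<'E'
from h import *
print(ray("wrist",[294,247.2],.1165), ray("top",[247.6,203.0],.1165),ray("scene",[253.1,177.1],.1165))
s=status.get_state();print(s["tcp_pos"],s["tool_rot"])
# mark/rib direction
a=ray("wrist",[210+520/4,180+255/4],.08);b=ray("wrist",[210+462/4,180+240/4],.08);print(a,b)
c=ray("wrist",[210+355/4,180+285/4],.1165);d=ray("wrist",[210+450/4,180+303/4],.1165);print(np.degrees(np.arctan2(*(d-c)[1::-1])))
E
```

```text
[0.52683585 0.11004332 0.1165    ] [0.52576398 0.10560872 0.1165    ] [0.52395951 0.10156056 0.1165    ]
[0.51279138 0.13485402 0.27453927] [-5.17061751e-04  9.95243075e-01  9.74202688e-02  4.95893205e-04]
[0.56969221 0.1046001  0.08      ] [0.55661127 0.10559897 0.08      ]
-0.5695867467687676
```

Call:
jog_arm(
  commands=[0.6, -1.4, -2, 0, 0, 1.27, -2.85, -4, 0, 0, 1.27, -2.85, -4.5, 0, 0, 1.27, -2.85, -4.5, 0, 0, 1.27, -2.85, -4.5, 0, 0],
)

```text
clock: 2.55
tcp_pos: [0.5255, 0.1057, 0.2293]
tool_rot: [-0.0, 0.995, 0.097, 0.0]
contact_force: [0.0, 0.2, 0.2]
width: 0.999
```

```bash
python3 look.py b; python3 - <<'E'
import cv2
im=cv2.imread("pics/w_b.png");cv2.imwrite("pics/w_b2.png",cv2.resize(im[220:400,180:400],None,fx=3.3,fy=3.3,interpolation=0))
E
```

```text
2.55 [0.52554448 0.10570539 0.22931747] [-0.633  0.354  0.394  1.982 -0.18   0.839  0.053] [0.02 0.23 0.16] [-0.003  0.027 -0.007] 0.9994788388289453
{'intrinsics': array([[333.86471993,   0.        , 283.11017531],
       [  0.        , 333.86471993, 206.3082856 ],
       [  0.        ,   0.        ,   1.        ]]), 'eye': array([0.51119567, 0.18266148, 0.29916736]), 'orientation': array([ 0.98327234, -0.15426604, -0.01584046,  0.09553307])}
cap_top {'uv': [408.8, 229.7], 'confidence': 0.86} [0.59847766 0.12496947 0.1165    ]
cap_top {'uv': [279.0, 238.8], 'confidence': 0.73} [0.52452905 0.10458656 0.1165    ]
mask [406.0, 223.5] 0.73 1637 [0.59565871 0.12801509 0.1165    ]
mask [283.1, 229.7] 0.58 5548 [0.52579852 0.11040497 0.1165    ]
```

View pics/w_b2.png

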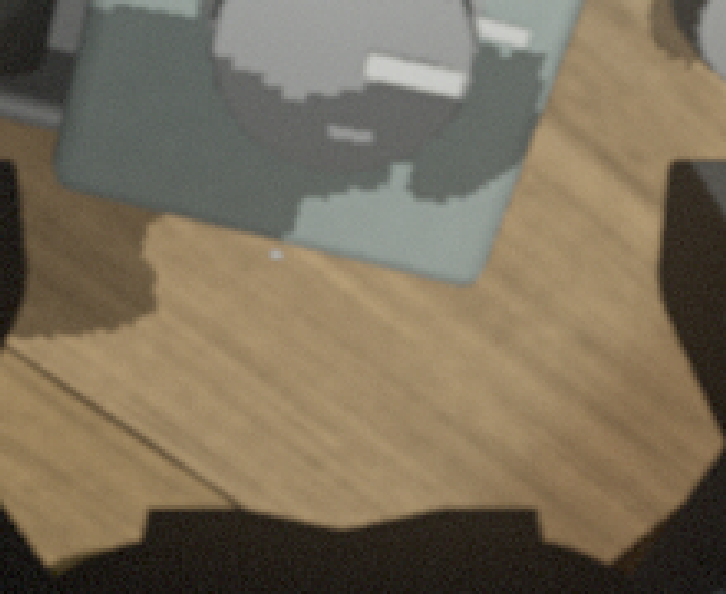

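```bash
python3 - <<'E'
from h import *
for y in(.103,.105,.107,.109,.111):
    P=np.array([proj("wrist",[.526+.024*np.cos(a),y+.024*np.sin(a),.1165]) for a in np.linspace(0,6.28,200)])
    print(y,P.min(0).round(1),P.max(0).round(1))
im=cv2.imread("pics/w_b.png");cv2.imwrite("pics/w_b3.png",cv2.resize(im[160:300,210:360],None,fx=4,fy=4,interpolation=0))
E
```

```text
0.103 [240.7 202.6] [321.4 276.9]
0.105 [241.2 199.3] [322.1 274.1]
0.107 [241.7 196. ] [322.9 271.2]
0.109 [242.2 192.7] [323.7 268.4]
0.111 [242.8 189.3] [324.5 265.5]
```

View pics/w_b3.png

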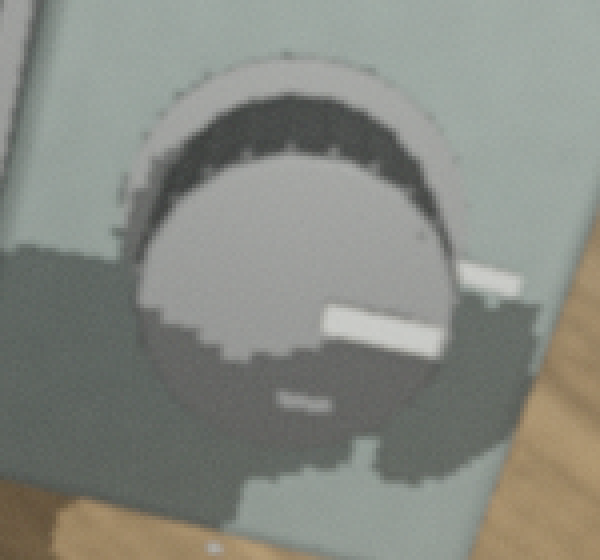

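Call:
jog_arm(
  commands=[0.1, 0.05, -2.5, 0, 0, 0.15, 0.05, -5, 0, 0, 0.15, 0.05, -6.5, 0, 0, 0.15, 0.05, -7.4, 0, 0, 0.15, 0.05, -7.4, 0, 0],
  force=25,
)

```text
clock: 3.17
tcp_pos: [0.5263, 0.1052, 0.1537]
tool_rot: [0.0, 0.995, 0.096, -0.001]
contact_force: [-0.3, 0.1, 0.1]
width: 1.001
```

Call:
jog_arm(
  commands=[0, 0, 0, 0, 60, 0, 0, 0, 0, 90, 0, 0, 0, 0, 105, 0, 0, 0, 0, 115, 0, 0, 0, 0, 125, 0, 0, 0, 0, 135, 0, 0, 0, 0, 145, 0, 0, 0, 0, 160, 0, 0, 0, 0, 160, 0, 0, 0, 0, 160],
)

```text
clock: 4.0
tcp_pos: [0.5275, 0.105, 0.1563]
tool_rot: [-0.0, 0.995, 0.096, 0.001]
contact_force: [-2.0, -0.8, 6.7]
width: 0.557
```

```bash
python3 look.py c; python3 - <<'E'
from h import *
cv2.imwrite("pics/top_c.png",cv2.resize(viewer.get_image("scene")[140:250,180:320],None,fx=5,fy=5,interpolation=2))
E
```

```text
4.0 [0.52754811 0.10503222 0.15626188] [-0.589  0.467  0.35   2.026 -0.247  0.687  0.11 ] [-2.01 -0.76  6.69] [-0.04   0.53   0.041] 0.5566924637077162
{'intrinsics': array([[333.86471993,   0.        , 283.11017531],
       [  0.        , 333.86471993, 206.3082856 ],
       [  0.        ,   0.        ,   1.        ]]), 'eye': array([0.5130604 , 0.18185302, 0.22566621]), 'orientation': array([ 0.9833548 , -0.15430592, -0.0158637 ,  0.09461159])}
cap_top {'uv': [281.8, 314.2], 'confidence': 0.92} [0.52779289 0.10464073 0.1165    ]
cap_top {'uv': [447.4, 268.0], 'confidence': 0.86} [0.58348553 0.13556571 0.1165    ]
mask [282.6, 291.4] 0.66 13698 [0.52618804 0.1145201  0.1165    ]
mask [440.8, 260.0] 0.57 3068 [0.58003371 0.1381988  0.1165    ]
```

View pics/w_c.png

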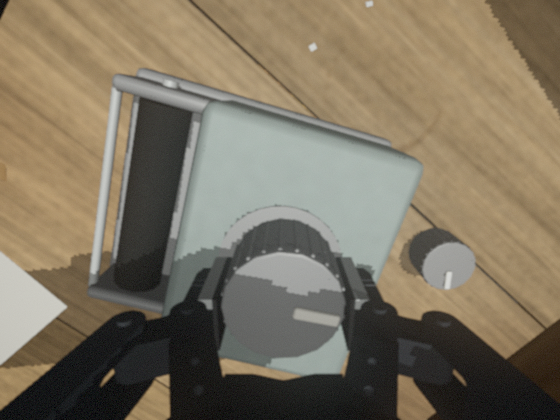

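View pics/top_c.png

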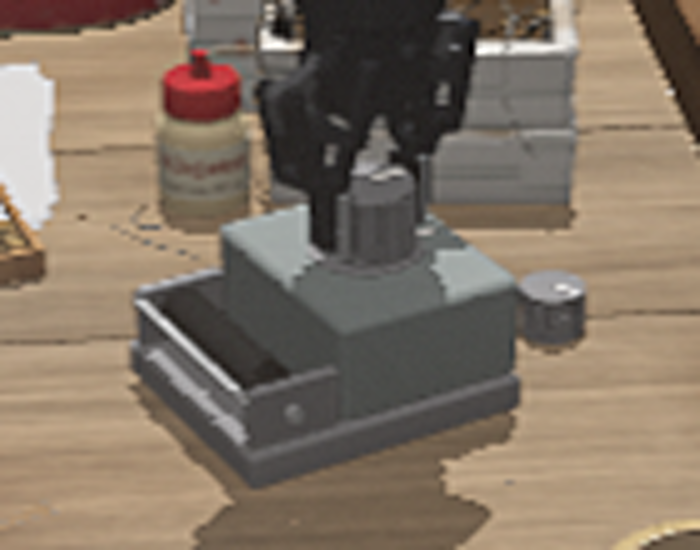

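Call:
jog_arm(
  commands=[0, 0.05, 0.1, 0, 160, 0, 0.05, 0.1, 0, 160],
)

```text
clock: 4.42
tcp_pos: [0.5274, 0.1056, 0.1566]
tool_rot: [-0.0, 0.995, 0.096, 0.001]
contact_force: [0.8, -0.0, -0.9]
width: 0.561
```

Call:
jog_arm(
  commands=[0, 0, 0, 0.03, 160, 0, 0, 0, 0.06, 160, 0, 0, 0, 0.08, 160],
)

```text
clock: 4.67
tcp_pos: [0.5275, 0.1055, 0.1563]
tool_rot: [-0.0, 0.991, 0.137, 0.0]
contact_force: [0.3, -0.1, 3.1]
width: 0.561
```

```bash
cat > st.py <<'E'
from h import *
s=status.get_state();q=s["tool_rot"];print(s["clock"],s["tcp_pos"].round(4),"q",s["q"].round(3),"F",s["contact_force"].round(2),"M",s["moment"].round(3),"w",round(s["width"],4),"yaw",round(2*np.degrees(np.arctan2(q[2],q[1])),2))
E
python3 st.py
```

```text
4.6667 [0.5275 0.1055 0.1563] q [-0.573  0.465  0.328  2.025 -0.23   0.686  0.176] F [ 0.31 -0.13  3.13] M [-0.065  0.057 -0.117] w 0.5613 yaw 15.76
```

Call:
jog_arm(
  commands=[0, 0, 0, 0.04, 160, 0, 0, 0, 0.08, 160],
)

```text
clock: 4.83
tcp_pos: [0.5278, 0.1047, 0.1563]
tool_rot: [0.0, 0.984, 0.176, 0.001]
contact_force: [0.8, -2.5, 2.8]
width: 0.558
```

```bash
python3 st.py
```

```text
4.8333 [0.5278 0.1047 0.1563] q [-0.557  0.462  0.308  2.023 -0.214  0.685  0.242] F [ 0.84 -2.53  2.81] M [-0.657 -0.163 -0.151] w 0.558 yaw 20.29
```

Call:
jog_arm(
  commands=[0, 0, 0, 0.04, 160, 0, 0, 0, 0.08, 160],
)

```text
clock: 5.0
tcp_pos: [0.5282, 0.1039, 0.1563]
tool_rot: [0.001, 0.977, 0.215, 0.001]
contact_force: [3.7, -5.0, 1.8]
width: 0.557
```

```bash
python3 st.py
```

```text
5.0 [0.5282 0.1039 0.1563] q [-0.54   0.46   0.288  2.022 -0.198  0.684  0.308] F [ 3.66 -4.96  1.78] M [-1.008 -0.578 -0.163] w 0.5568 yaw 24.83
```

```bash
python3 look.py d|grep cap_top; python3 - <<'E'
from h import *
im=cv2.imread("pics/w_d.png");cv2.imwrite("pics/w_d2.png",cv2.resize(im[190:390,170:420],None,fx=3,fy=3,interpolation=2))
E
```

```text
cap_top {'uv': [430.4, 298.8], 'confidence': 0.89} [0.57673134 0.1327441  0.1165    ]
cap_top {'uv': [280.1, 311.0], 'confidence': 0.74} [0.52737212 0.10414107 0.1165    ]
```

View pics/w_d2.png

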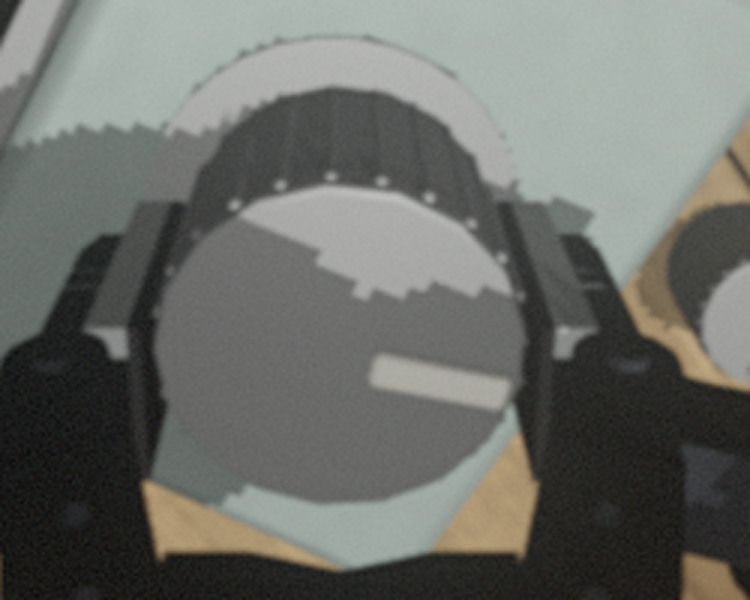

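Call:
jog_arm(
  commands=[0.08, -0.12, 0, 0.02, 160, 0.08, -0.12, 0, 0.05, 160, 0.08, -0.12, 0, 0.05, 160],
)

```text
clock: 5.45
tcp_pos: [0.5286, 0.1035, 0.1563]
tool_rot: [0.0, 0.971, 0.239, 0.001]
contact_force: [1.6, -3.2, 5.6]
width: 0.56
```

```bash
python3 st.py
```

```text
5.45 [0.5286 0.1035 0.1563] q [-0.527  0.459  0.274  2.02  -0.191  0.685  0.35 ] F [ 1.6  -3.17  5.62] M [-0.857 -0.154 -0.285] w 0.5605 yaw 27.64
```

Call:
jog_arm(
  commands=[0.05, -0.08, 0.03, 0.03, 160, 0.05, -0.08, 0.05, 0.06, 160, 0.05, -0.08, 0.05, 0.06, 160],
)

```text
clock: 5.7
tcp_pos: [0.5288, 0.1035, 0.1566]
tool_rot: [-0.0, 0.963, 0.268, 0.0]
contact_force: [1.5, -1.0, 3.9]
width: 0.557
```

```bash
python3 st.py; python3 look.py e|grep cap_top; python3 - <<'E'
from h import *
im=cv2.imread("pics/w_e.png");cv2.imwrite("pics/w_e2.png",cv2.resize(im[190:390,170:420],None,fx=3,fy=3,interpolation=2))
E
```

```text
5.7 [0.5288 0.1035 0.1566] q [-0.514  0.458  0.258  2.019 -0.18   0.685  0.401] F [ 1.53 -0.97  3.93] M [-0.431 -0.276 -0.383] w 0.5569 yaw 31.11
cap_top {'uv': [279.6, 310.5], 'confidence': 0.82} [0.52764395 0.10363164 0.1165    ]
cap_top {'uv': [417.1, 310.6], 'confidence': 0.72} [0.57285978 0.13072597 0.1165    ]
```

View pics/w_e2.png

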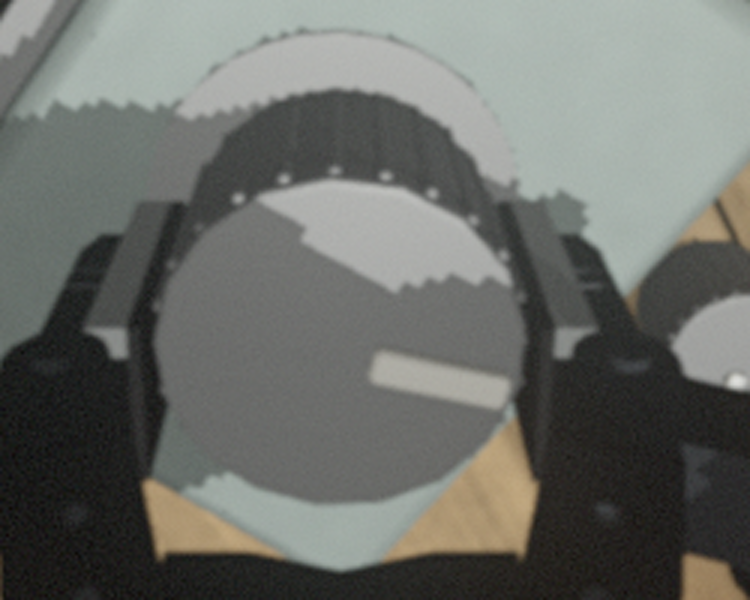

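Call:
jog_arm(
  commands=[0.03, -0.03, 0.03, 0.03, 160, 0.03, -0.03, 0.03, 0.06, 160, 0.03, -0.03, 0.03, 0.06, 160],
)

```text
clock: 6.15
tcp_pos: [0.5291, 0.1034, 0.1568]
tool_rot: [-0.0, 0.955, 0.297, 0.0]
contact_force: [3.1, -0.4, 0.9]
width: 0.558
```

```bash
python3 st.py; python3 look.py f|grep cap_top; python3 - <<'E'
from h import *
im=cv2.imread("pics/w_f.png");cv2.imwrite("pics/w_f2.png",cv2.resize(im[190:390,170:420],None,fx=3,fy=3,interpolation=2))
for k in "cdef":
    im=cv2.imread(f"pics/w_{k}.png")[280:335,288:345]; g=cv2.cvtColor(im,6)
    m=(cv2.inRange(cv2.cvtColor(im,40),(0,0,140),(180,80,255)))
    n,l,s,c=cv2.connectedComponentsWithStats(m)
    for i in range(1,n):
        if s[i,4]>80:
            print(k,s[i],c[i]+[288,280],cv2.minAreaRect(np.argwhere(l==i)[:,::-1].astype(np.float32)))
E
```

```text
6.15 [0.5291 0.1034 0.1568] q [-0.502  0.457  0.243  2.017 -0.169  0.686  0.451] F [ 3.1  -0.43  0.88] M [-0.22  -0.543 -0.602] w 0.558 yaw 34.56
cap_top {'uv': [281.0, 309.6], 'confidence': 0.96} [0.52819072 0.10395201 0.1165    ]
cap_top {'uv': [409.3, 318.6], 'confidence': 0.7} [0.57148629 0.12869197 0.1165    ]
c [  0   0  53  16 619] [311.59127625 285.74313409] ((26.0, 7.5), (15.0, 52.0), 90.0)
c [  5  29  47  17 465] [315.6688172  317.21505376] ((27.96603775024414, 37.18113327026367), (45.949275970458984, 10.565876007080078), 10.619654655456543)
d [  0   0  52  10 365] [311.9260274  283.28219178] ((25.5, 4.5), (9.0, 51.0), 90.0)
d [  5  28  47  18 477] [315.66666667 317.03563941] ((27.980772018432617, 37.096153259277344), (45.891178131103516, 10.78638744354248), 11.309932708740234)
e [  0   0  52   8 205] [312.65853659 281.83414634] ((25.5, 3.5), (7.0, 51.0), 90.0)
e [  5  27  47  19 493] [315.93711968 316.4137931 ] ((28.105880737304688, 36.52352523803711), (46.206180572509766, 10.954986572265625), 12.528807640075684)
f [  6  27  46  19 493] [315.98580122 316.14604462] ((28.347740173339844, 36.169944763183594), (45.87556457519531, 11.0810546875), 12.804266929626465)
```

View pics/w_f2.png

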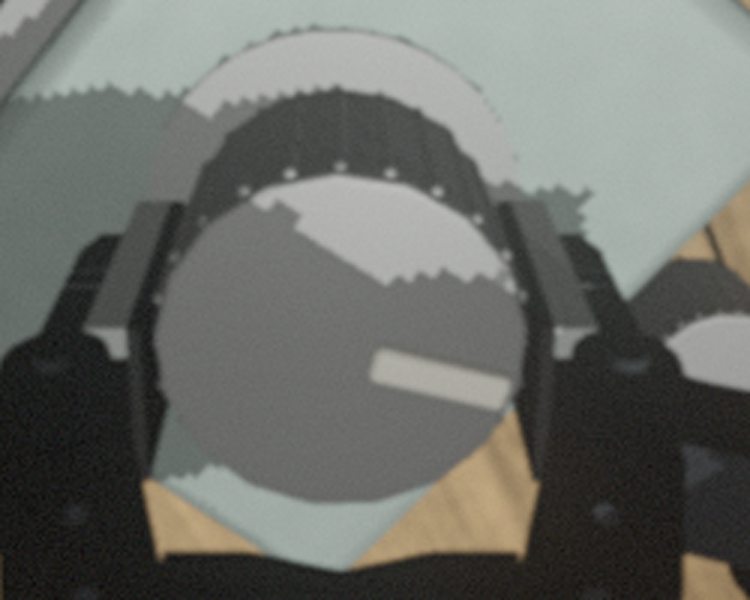

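Call:
jog_arm(
  commands=[0, 0, 0, -0.03, 160, 0, 0, 0, -0.06, 160, 0, 0, 0, -0.06, 160],
)

```text
clock: 6.6
tcp_pos: [0.5284, 0.103, 0.1566]
tool_rot: [0.0, 0.964, 0.267, -0.0]
contact_force: [1.4, -1.4, 2.4]
width: 0.565
```

```bash
python3 st.py
```

```text
6.6 [0.5284 0.103  0.1566] q [-0.515  0.458  0.26   2.019 -0.18   0.687  0.399] F [ 1.42 -1.41  2.42] M [-0.226 -0.333 -0.227] w 0.5649 yaw 30.93
```

Call:
jog_arm(
  commands=[0, 0, 0, -0.04, 160, 0, 0, 0, -0.08, 160, 0, 0, 0, -0.1, 160, 0, 0, 0, -0.1, 160],
)

```text
clock: 6.93
tcp_pos: [0.5275, 0.103, 0.1564]
tool_rot: [0.0, 0.976, 0.219, -0.001]
contact_force: [-1.4, -1.6, 4.8]
width: 0.565
```

```bash
python3 st.py
```

```text
6.9333 [0.5275 0.103  0.1564] q [-0.535  0.46   0.285  2.021 -0.198  0.689  0.318] F [-1.4  -1.63  4.78] M [-0.125  0.327  0.014] w 0.5646 yaw 25.31
```

Call:
jog_arm(
  commands=[0, 0.02, 0, -0.06, 160, -0.02, 0.05, 0, -0.12, 160, -0.03, 0.08, 0, -0.18, 160, -0.05, 0.1, 0, -0.24, 160, -0.05, 0.1, 0, -0.24, 160],
)

```text
clock: 7.35
tcp_pos: [0.5268, 0.1039, 0.1564]
tool_rot: [0.0, 0.995, 0.1, -0.002]
contact_force: [-1.7, -1.4, 5.4]
width: 0.557
```

```bash
python3 st.py
```

```text
7.35 [0.5268 0.1039 0.1564] q [-0.587  0.467  0.349  2.025 -0.244  0.692  0.117] F [-1.74 -1.44  5.35] M [-0.178  0.403 -0.043] w 0.5574 yaw 11.44
```

Call:
jog_arm(
  commands=[0, 0, 0, -0.06, 160, 0, 0, 0, -0.1, 160, 0, 0, 0, -0.1, 160],
)

```text
clock: 7.6
tcp_pos: [0.5267, 0.1042, 0.1564]
tool_rot: [0.0, 0.999, 0.05, -0.002]
contact_force: [-2.7, -0.3, 6.7]
width: 0.562
```

```bash
python3 st.py
```

```text
7.6 [0.5267 0.1042 0.1564] q [-0.607  0.47   0.374  2.027 -0.263  0.694  0.036] F [-2.66 -0.35  6.69] M [-0.075  0.591  0.003] w 0.5622 yaw 5.78
```

Call:
jog_arm(
  commands=[0, 0, 0, -0.06, 160, 0, 0, 0, -0.1, 160, 0, 0, 0, -0.1, 160],
)

```text
clock: 7.85
tcp_pos: [0.5266, 0.1043, 0.1564]
tool_rot: [0.0, 1.0, 0.0, -0.002]
contact_force: [-3.2, -0.7, 5.8]
width: 0.563
```

```bash
python3 st.py; python3 look.py g|grep cap_top; python3 - <<'E'
from h import *
im=cv2.imread("pics/w_g.png");cv2.imwrite("pics/w_g2.png",cv2.resize(im[190:390,170:420],None,fx=3,fy=3,interpolation=2))
E
```

```text
7.85 [0.5266 0.1043 0.1564] q [-0.627  0.474  0.4    2.028 -0.283  0.696 -0.046] F [-3.24 -0.67  5.82] M [ 0.038  0.525 -0.008] w 0.5631 yaw 0.06
cap_top {'uv': [280.3, 311.4], 'confidence': 0.9} [0.52610027 0.10509927 0.1165    ]
cap_top {'uv': [463.3, 237.1], 'confidence': 0.55} [0.5908195  0.13618655 0.1165    ]
```

View pics/w_g2.png

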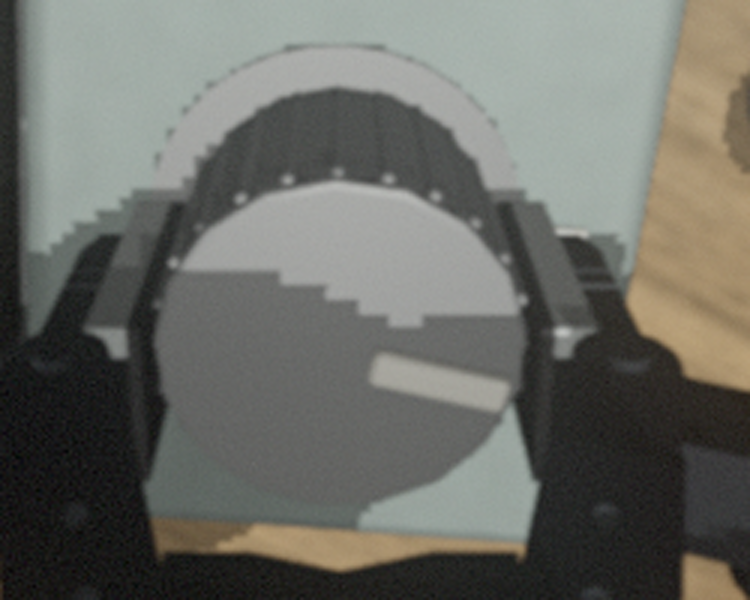

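Call:
jog_arm(
  commands=[-0.03, 0, 0.05, -0.1, 160, -0.05, 0, 0.05, -0.2, 160, -0.05, 0, 0.05, -0.3, 160, -0.05, 0, 0.05, -0.4, 160, -0.05, 0, 0.05, -0.5, 160, -0.05, 0, 0.05, -0.5, 160],
)

```text
clock: 8.55
tcp_pos: [0.5264, 0.1045, 0.1565]
tool_rot: [0.001, 0.969, -0.248, -0.001]
contact_force: [-0.6, 0.9, 0.5]
width: 0.559
```

```bash
python3 st.py
```

```text
8.55 [0.5264 0.1045 0.1565] q [-0.728  0.498  0.534  2.035 -0.384  0.709 -0.452] F [-0.63  0.91  0.54] M [ 0.107  0.137 -0.025] w 0.5594 yaw -28.66
```

Clockwise is free (40° from found, no torque). Keep turning that way.

Call:
jog_arm(
  commands=[0, 0, 0, -0.1, 160, 0, 0, 0, -0.2, 160, 0, 0, 0, -0.3, 160, 0, 0, 0, -0.4, 160, 0, 0, 0, -0.5, 160, 0, 0, 0, -0.6, 160, 0, 0, 0, -0.6, 160],
)

```text
clock: 9.13
tcp_pos: [0.5257, 0.1048, 0.1564]
tool_rot: [0.001, 0.853, -0.522, -0.002]
contact_force: [-4.5, 1.9, 3.5]
width: 0.556
```

```bash
python3 st.py
```

```text
9.1333 [0.5257 0.1048 0.1564] q [-0.843  0.542  0.693  2.042 -0.513  0.739 -0.926] F [-4.52  1.9   3.54] M [ 0.51   0.985 -0.069] w 0.5561 yaw -62.89
```

Call:
jog_arm(
  commands=[0, 0, 0, -0.1, 160, 0, 0, 0, -0.2, 160, 0, 0, 0, -0.3, 160, 0, 0, 0, -0.4, 160, 0, 0, 0, -0.5, 160, 0, 0, 0, -0.5, 160],
)

```text
clock: 9.63
tcp_pos: [0.5253, 0.1054, 0.1564]
tool_rot: [-0.002, -0.698, 0.716, 0.003]
contact_force: [-7.3, 4.0, 5.7]
width: 0.558
```

```bash
python3 st.py; python3 look.py h|grep cap_top; python3 - <<'E'
from h import *
im=cv2.imread("pics/w_h.png");cv2.imwrite("pics/w_h2.png",cv2.resize(im[190:390,170:420],None,fx=3,fy=3,interpolation=2))
E
```

```text
9.6333 [0.5253 0.1054 0.1564] q [-0.932  0.592  0.824  2.047 -0.628  0.778 -1.317] F [-7.31  4.02  5.73] M [ 0.824  1.287 -0.055] w 0.5576 yaw 268.51
cap_top {'uv': [281.6, 308.8], 'confidence': 0.91} [0.52808964 0.10572121 0.1165    ]
cap_top {'uv': [290.1, 25.2], 'confidence': 0.69} [0.62460391 0.1010887  0.1165    ]
```

View pics/w_h2.png

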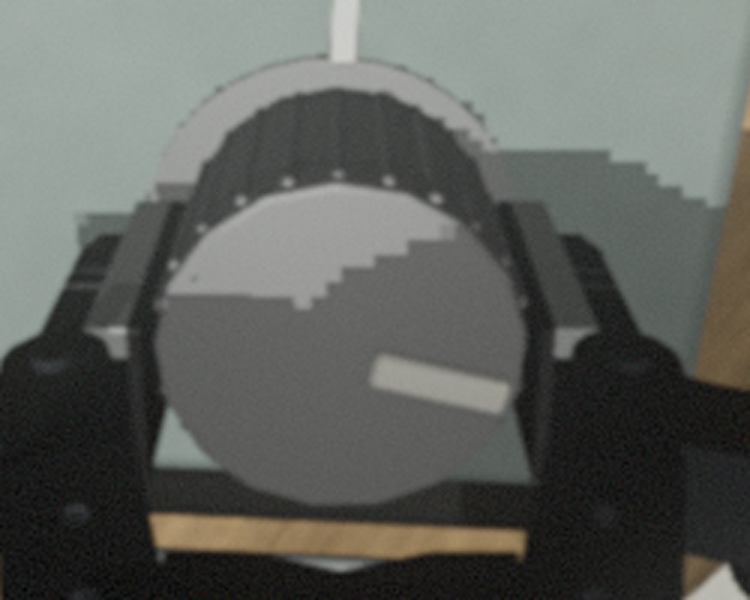

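Call:
jog_arm(
  commands=[-0.1, 0.06, 0.05, 0, 160, -0.15, 0.1, 0.05, -0.08, 160, -0.15, 0.1, 0.05, -0.16, 160, -0.15, 0.1, 0.05, -0.24, 160, -0.15, 0.1, 0.05, -0.32, 160, -0.15, 0.1, 0.05, -0.32, 160],
)

```text
clock: 10.33
tcp_pos: [0.5247, 0.1058, 0.1567]
tool_rot: [-0.002, -0.575, 0.818, 0.001]
contact_force: [-3.2, 3.5, -1.8]
width: 0.56
```

```bash
python3 st.py
```

```text
10.3333 [0.5247 0.1058 0.1567] q [-0.987  0.63   0.908  2.052 -0.7    0.806 -1.57 ] F [-3.21  3.48 -1.79] M [ 0.654  0.706 -0.027] w 0.5597 yaw 250.21
```

Call:
jog_arm(
  commands=[-0.08, 0.1, 0.1, 0, 160, -0.08, 0.1, 0.3, 0, 160, -0.08, 0.1, 0.5, 0, 160, -0.08, 0.1, 0.5, 0, 160],
  force=35,
)

```text
clock: 10.67
tcp_pos: [0.5261, 0.1058, 0.1634]
tool_rot: [0.001, -0.575, 0.818, -0.001]
contact_force: [0.9, 0.5, -0.6]
width: 0.553
```

```bash
python3 st.py
```

```text
10.6667 [0.5261 0.1058 0.1634] q [-0.995  0.62   0.92   2.049 -0.69   0.812 -1.578] F [ 0.86  0.54 -0.55] M [-0.112 -0.018 -0.029] w 0.5528 yaw 250.19
```

Call:
jog_arm(
  commands=[0, 0, 0.7, 0, 160, 0, 0, 1.4, 0, 160, 0, 0, 2.1, 0, 160, 0, 0, 3, 0, 160, 0, 0, 4, 0, 160, 0, 0, 5.2, 0, 160, 0, 0, 6.5, 0, 160, 0, 0, 8, 0, 160, 0, 0, 9, 0, 160, 0, 0, 9.6, 0, 160, 0, 0, 10, 0, 160, 0, 0, 10, 0, 160],
)

```text
clock: 11.67
tcp_pos: [0.5257, 0.1062, 0.2634]
tool_rot: [0.001, -0.574, 0.819, -0.0]
contact_force: [0.5, 0.7, -0.9]
width: 0.555
```

Call:
jog_arm(
  commands=[0, 0, 0, 0, 160, 0, 0, 0, 0, 160, 0, 0, 0, 0, 160, 0, 0, 0, 0, 160, 0, 0, 0, 0, 160, 0, 0, 0, 0, 160],
)

```text
clock: 12.17
tcp_pos: [0.5254, 0.106, 0.2625]
tool_rot: [-0.0, -0.574, 0.819, -0.0]
contact_force: [0.5, 1.0, -0.5]
width: 0.555
```

```bash
python3 st.py; python3 look.py i|grep cap_top; python3 - <<'E'
from h import *
cv2.imwrite("pics/s_i.png",cv2.resize(viewer.get_image("scene")[80:360,150:430],None,fx=2,fy=2,interpolation=2))
print(np.abs(status.get_state()["qd"]).max())
E
```

```text
12.1667 [0.5254 0.106  0.2625] q [-1.129  0.495  1.09   1.978 -0.529  0.988 -1.701] F [ 0.5   0.99 -0.47] M [-0.065 -0.016 -0.045] w 0.5554 yaw 250.09
cap_top {'uv': [242.3, 59.4], 'confidence': 0.97} [0.6291665  0.09416812 0.1165    ]
cap_top {'uv': [279.6, 308.8], 'confidence': 0.68} [0.45950318 0.13257187 0.1165    ]
0.0038527466496928093
```

View pics/s_i.png

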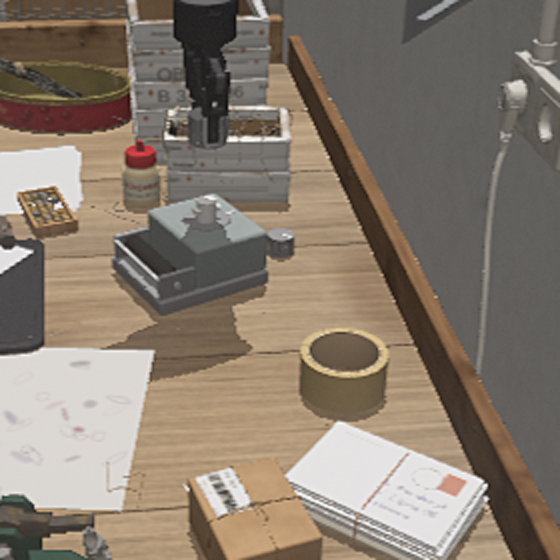

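View pics/w_i.png

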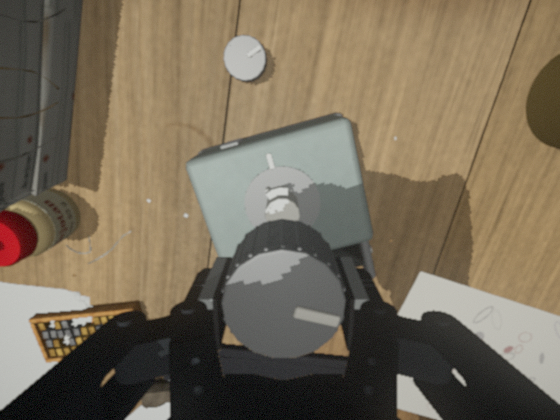

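The cap is in the fingers, level and about 107 mm above its seat. The bare neck shows below it, nothing else has moved, and the arm is at rest.

```bash
python3 -c "
from h import *
print(ctrl.close_job())"
```

```text
the job is handed in; nothing more can be done
None
```

The filler cap is off, and the gripper was holding it above the tank when I handed the job in, about 12.3 s into the 58 s.

- **Which cap:** I took the larger, fluted one on the tank and left the smaller look-alike on the worktop alone.
- **Finding the way it opens:** I gripped at 25 N and tried counter-clockwise first. Resistance began at about 15°, and I stopped at 0.6 N m, at about 23°. Clockwise it turned with almost no torque. I went about 121° clockwise from where it was found, then lifted straight up at 35 N.
- **Last checks:** The cap was upright in the fingers, at rest, with its rim about 105 mm above its seat and roughly 78 mm above the neck rim. The bare neck showed below it, and the force reading was about 0.5 N, roughly the cap's own weight. The other things looked unmoved in the pictures.

**Not fully clean:**
- Counter-clockwise, the resistance built up gradually rather than as a hard stop, and the cap slipped about 2° in the fingers. The 23° turned there is slightly past the 4 to 20° given.
- While turning, side forces on the cap reached about 8 N because the grip was slightly off-centre. I eased them by shifting the tool.
- The cap-position estimates from the three cameras differed by several millimetres in y. I used a closer wrist view to settle it.

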